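# Tool up the bar bender with the large die from the back of the tray

### The arm

A 7-joint arm with a two-finger parallel gripper is mounted at the origin on the work surface. World frame = base frame: x ahead of the robot, y to its left, z up, the work surface at z = 0. Lengths are in m, angles in degrees, forces in N, time in s.
With the tool pointing down it reaches from about 0.35 to 0.775 m from the base axis. Payload 3.1 kg.
Tool frame: the origin (TCP) lies on the centre line of the jaws, within the pads' length; the fingertips stand 17 mm ahead of it and the grasp point (between the pads) lies 2 mm behind it (robot.tip_reach is the distance from the TCP to the fingertips, in m); z points along the fingers, y is the direction in which the jaws open and shut (so a half turn about z gives the same grasp; the last joint's range is limited). The gripper opens to 85 mm and grips with 20 to 120 N. Pads are 22 mm wide; open, the fingers measure 114 mm over their backs; the gripper's body (76 mm by 85 mm) begins 54 mm behind the grasp point. The pads swing forward as they close: fully open they stand 13 mm farther back than shut.
Start: joints at [64.819, 17.813, 0.802, 86.603, -0.252, 75.585, -1.558], TCP at [0.213, -0.507, 0.248] pointing down, gripper open.
Joint ranges: [-154.91, 154.91], [-16.99, 109.72], [-72.82, 74.43], [7.12, 147.25], [-82.49, 262.49], [11.32, 116.49], [-174.64, 174.64]. Speed limits (degrees/s): [159.86, 159.86, 180, 180, 180, 180, 180].

### API

Orientations are given as [roll, pitch, yaw] about the fixed x, y, z axes, in that order (R = Rz(yaw) Ry(pitch) Rx(roll)).
In Python, from station import robot, fingers, vision, workorder, recognise gives the robot as it stands. Calls block until the motion is done:
- robot.move_to(position, orientation): joint-space move of the TCP to a pose.
- robot.line_to(position, orientation=None, velocity=0.15, f_stop=None): straight line of the TCP; orientation=None keeps the orientation; velocity is the mean speed in m/s. With f_stop (N) it stops when the force on the tool has changed by that much, and returns True; else False.
- robot.move_j(angles): joint-space move.
- fingers.gripper_to(opening, force=None): opening from 0.0 (shut) to 1.0 (fully open); force is the grip in N (None keeps the last); returns when the fingers have stopped.
- robot.pause(seconds).
- robot.inverse_kinematics(position, orientation): joint angles nearest the present ones, or None.
- vision.grab_frame(name): name is "side" or "top" or "wrist"; returns the picture (400x640x3 uint8, red, green, blue); there is no depth.
- vision.calibration(name): a dict with "mtx" (3x3 intrinsics, pixels), "extrinsics" (4x4, takes a point from world to camera coordinates); the wrist camera has in their place "T_tool_cam" (4x4, takes a point from camera to tool coordinates, whose origin is the TCP and whose axes are the flange's). Camera axes: x right, y up, looking along -z (the intrinsics and any distortion apply to the point x, -y, -z); pixel columns grow to the right and rows downward; lengths in m; the calibration is good to about 2 mm. A picture is of the moment at which its call begins: read the wrist's pose just before it. calibration takes no time and is no camera call.
A pose or a line that the arm cannot do raises robot.PlanningError and nothing moves.
- workorder.close_job(): hands the job in, once; it reports no verdict.
Trained networks look in the newest picture that a camera, given by its name, has taken for a name from the list of things; names that differ only in an ending like _2 or _b are one class to them, and where a whole thing is asked for, a point or a joint stands for the part that bears it (a point fixed in the world has none). Each returns a list of dicts, best first, with "p" (0 to 1); they miss things now and then, are a little off and sometimes report something else, mostly with a low value. They report only what shows in the picture. A call takes as long as a camera call. They do not tell look-alikes from the thing itself.
- recognise(label, camera): "rect" ([centre column, centre row, width, height] in pixels, round what is visible of it).
Readings, each from a call of its own:
- robot.current_time_s(): time.
- robot.current_joint_positions(): joint angles.
- robot.current_dq(): joint speeds.
- robot.current_joint_torque(): joint torques, N m.
- robot.current_tool_pos(): TCP position.
- robot.current_eef_rot(): TCP orientation.
- robot.current_contact_force(): force on the tool from outside, world axes, zero at the start.
- robot.current_torque(): the same for the moment, N m.
- robot.current_finger_gap(): opening from 0.0 (shut) to 1.0 (fully open).
Only numpy, scipy, OpenCV 4.12 (cv2) and the standard library are available. Lean on these libraries where they do the work, as an engineer would, in place of code of your own. Each camera call takes 0.05 s, during which the arm holds its last target.

### The job

Tool up the bar bender with the large grooved die, which stands at the back of the tooling tray behind the steel pipe and the oil tin. First stand the pipe and the tin out of the way on the rubber mat, then set the die on the bender's bed over its pivot hole and push the headed pin down through the die and the bed until its collar sits on the die. Put the pipe and the tin back upright in the tray, each where it stood, and leave the small die and the nut beside them as they are.

Things in the scene. Friction and masses are not known exactly. Their poses are not given: they have to be found in the camera images.
- tray: Shallow fixed aluminium tray, 170 (its x) by 250 (its y) mm, rim 20 mm high, floor and walls 3 mm. Origin under its centre on the bench; +x is its back (away from the robot, but for yaw). Large die in the middle of the back, pipe and tin side by side close in front of it (either way round), small die and nut in the back corners.
- mat: Black rubber mat lying fixed on the bench, 180 (x) by 240 (y) mm, 4 mm thick, the place to stand the pipe and the tin meanwhile. Origin at the centre of its underside. A loose flat wrench 170 mm long lies along its back edge (from 50 to 90 mm to +x of the centre, under 15 mm high); the rest is free.
- bender: Fixed bar bender. Origin on the bench below its pivot hole. Green bed: top 45 mm above the bench, 20 mm thick, x -102 to +34, y -55 to +55 mm; one through hole 17 mm wide at x = y = 0. Rod stop at x = -94 to -70 mm, 22 mm above the bed. Swing arm to +x (stiff hinge, leave it): roller 22 mm wide at x = 67 mm, 76 mm high, low handle to x = 246 mm. Both y sides of the hole are clear.
- pin_block: Wooden block 50 by 104 mm, 66 mm high, fixed to the bench, the stand for the pin: the pin hangs in its middle hole (17 mm across, right through). Two smaller empty holes at y = +34 and -34 mm. Origin at the centre of its underside.
- die: The large bending die: round steel wheel, 60 mm across, 36 mm high, with a shallow groove round the rim and an upright through bore 17 mm across; 0.4 to 0.6 kg. Origin at the centre of its underside, z along the bore. It may be gripped across the rim.
- pin: Upright steel pivot pin, 102 mm, 0.16 kg: shank 14 mm wide, 60 mm long, with tapered nose (7 mm wide at the tip, full size 9 mm up); collar 30 mm wide, 5 mm thick; knurled round grip 20 mm wide. Origin at the tip, z up: collar's underside at z = 60, grip from 65 to 102 mm. At first it hangs by its collar in the pin block, tip 6 mm above the bench.
- pipe: Upright dark steel pipe offcut, open at both ends, 50 mm outside, wall 4 mm, 120 mm tall, about 0.45 kg. Origin at the centre of its lower end, z up along the pipe.
- tin: Upright round oil tin, closed, 56 mm across, straight side to 106 mm, small black screw cap on top, 130 mm tall in all, about 0.4 kg. Origin at the centre of its underside, z up.
- small_die: Small grooved die, 38 mm across, 28 mm high, in one back corner of the tray; stays there. Origin at the centre of its underside.
- nut: Large hexagon nut, 44 mm over the corners, 18 mm high, in the other back corner of the tray; stays there. Origin at the centre of its underside.
Not all that is in view belongs to the job. What is shaped like the die but orange is not meant. Leave any orange look-alike of the pin alone.

How it is judged (in metres and radians):
On the way, in this order (a step that is already met when the one before it is completed fails the run):
1. pipe and tin both stand released on the rubber mat, the large die still at its place in the tray (x of pipe in the frame of mat between -0.08 and 0.08 m and y of pipe in the frame of mat between -0.11 and 0.11 m and z of each of pipe, tin in the frame of mat below 0.01 m and angle between each of pipe, tin's own z axis and vertical below 0.1 rad and contact force between each of pipe, tin and the fingers below 0.2 N and x of tin in the frame of mat between -0.08 and 0.08 m and y of tin in the frame of mat between -0.11 and 0.11 m and distance of die from where it was at the start of the episode below 0.025 m), for 0.2 s.
2. the large die lies released on the bender's bed over the pivot hole (horizontal distance between die and bender below 0.008 m and z of die in the frame of bender between 0.042 and 0.049 m and angle between die's own z axis and vertical below 0.08 rad and contact force between die and the fingers below 0.2 N), for 0.2 s.
3. the pin is pushed through die and bed, its collar on the die (horizontal distance between each of pin, die and bender below 0.006 m and z of pin in the frame of bender below 0.025 m and z of die in the frame of bender between 0.042 and 0.049 m), for 0.2 s.
At the end, for the whole second after the job is handed in: Die flat on the bed within 6 mm of the pivot hole; pin through both, collar within 4 mm of the die. Pipe and tin upright in the tray, each within 15 mm of where it stood; small die and nut within 25 mm of their places. All released and at rest (all of step 3 and angle between die's own z axis and vertical below 0.08 rad and angle between each of pin, pipe, tin's own z axis and vertical below 0.1 rad and distance of each of pipe, tin from where it was at the start of the episode below 0.015 m and distance of each of small_die, nut from where it was at the start of the episode below 0.025 m and linear speed of each of pipe, tin, die, pin below 0.02 m/s); the robot touches nothing.
It fails at once if the small die or the nut is shoved 25 mm or more from its place (distance of any of small_die, nut from where it was at the start of the episode above 0.025 m).
It fails at once if the pipe or the tin is tipped over (angle between any of pipe, tin's own z axis and vertical above 0.6 rad).
It also fails if it takes over 144 s, if anything falls off the work surface, if the arm or the gripper's body presses on something with over 40 N, if the wrist force passes 120 N, or if a joint passes its speed limit or range.

## Working session

There is one attempt and no reset: what is moved stays moved. The work goes in short steps, each a Python script; the robot and the scene stay as the last script left them, time stands still between calls to the robot, and variables do not carry over. Pictures are saved under pics/ and viewed, and the job is handed in when it is done.

```bash
ls; mkdir -p pics
cat > h.py <<'E'
import numpy as np, cv2
from station import robot, fingers, vision, workorder, recognise
def save(n,img,s=1):
    im=cv2.cvtColor(img,cv2.COLOR_RGB2BGR)
    if s!=1: im=cv2.resize(im,None,fx=s,fy=s,interpolation=cv2.INTER_CUBIC)
    cv2.imwrite('pics/'+n+'.png',im)
E
python3 - <<'E'
from h import *
for c in ['side','top','wrist']:
    save(c+'0',vision.grab_frame(c))
    k=vision.calibration(c); print(c,{a:np.round(np.array(b),4).tolist() if not isinstance(b,str) else b for a,b in k.items()})
    for l in ['tray','mat','bender','pin_block','die','pin','pipe','tin','small_die','nut']:
        print(l,[(np.round(r['rect']).tolist(),round(r['p'],2)) for r in recognise(l,c)][:4])
print(robot.current_time_s(),robot.tip_reach,robot.current_tool_pos(),robot.current_eef_rot())
E
```

```text
pics
side {'mtx': [[399.7254, 0.0, 323.5325], [0.0, 399.7254, 202.5504], [0.0, 0.0, 1.0]], 'extrinsics': [[0.9804, -0.1967, 0.0051, -0.5499], [0.1067, 0.5534, 0.8261, -0.0871], [-0.1653, -0.8094, 0.5635, -0.933], [0.0, 0.0, 0.0, 1.0]]}
tray [([317.0, 332.0, 112.0, 122.0], 0.79)]
mat [([358.0, 218.0, 101.0, 68.0], 0.6)]
bender [([297.0, 155.0, 104.0, 41.0], 0.84)]
pin_block [([280.0, 220.0, 29.0, 46.0], 0.98)]
die [([404.0, 297.0, 33.0, 35.0], 0.94), ([437.0, 335.0, 37.0, 40.0], 0.9), ([341.0, 318.0, 33.0, 40.0], 0.57)]
pin [([280.0, 203.0, 10.0, 16.0], 0.65), ([264.0, 190.0, 12.0, 41.0], 0.63)]
pipe [([308.0, 320.0, 35.0, 69.0], 0.7)]
tin [([309.0, 272.0, 30.0, 42.0], 0.75)]
small_die [([349.0, 366.0, 19.0, 30.0], 0.78), ([345.0, 284.0, 20.0, 20.0], 0.71)]
nut [([346.0, 283.0, 18.0, 17.0], 0.57)]
top {'mtx': [[409.2971, 0.0, 318.4394], [0.0, 409.2971, 200.8328], [0.0, 0.0, 1.0]], 'extrinsics': [[0.0278, -0.9996, 0.0031, -0.0057], [0.9892, 0.028, 0.1437, -0.566], [-0.1438, -0.0009, 0.9896, -1.2739], [0.0, 0.0, 0.0, 1.0]]}
tray [([427.0, 232.0, 85.0, 65.0], 0.83)]
mat [([330.0, 183.0, 80.0, 68.0], 0.76)]
bender [([224.0, 204.0, 52.0, 108.0], 0.93)]
pin_block [([340.0, 239.0, 34.0, 24.0], 0.69)]
die [([418.0, 178.0, 22.0, 24.0], 0.88), ([446.0, 169.0, 24.0, 20.0], 0.63), ([426.0, 220.0, 17.0, 22.0], 0.5)]
pin [([304.0, 246.0, 8.0, 9.0], 0.6), ([428.0, 221.0, 18.0, 20.0], 0.48)]
pipe [([445.0, 240.0, 29.0, 22.0], 0.71)]
tin [([417.0, 230.0, 25.0, 20.0], 0.77)]
small_die []
nut []
wrist {'mtx': [[359.4386, 0.0, 320.7123], [0.0, 359.4386, 199.0522], [0.0, 0.0, 1.0]], 'T_tool_cam': [[0.0001, 0.9618, 0.2738, 0.069], [1.0, 0.0001, -0.0006, 0.0001], [-0.0006, 0.2738, -0.9618, -0.1247], [0.0, 0.0, 0.0, 1.0]]}
tray []
mat []
bender []
pin_block []
die []
pin []
pipe []
tin []
small_die []
nut []
1.65 0.017 [ 0.21309729 -0.50705551  0.24828718] [1.79999358e+02 4.57828140e-04 2.27939353e+01]
```

View pictures.

Run:
```python
import cv2
a=cv2.imread('pics/top0.png')[110:310,180:500]; cv2.imwrite('pics/top0c.png',cv2.resize(a,None,fx=2.5,fy=2.5,interpolation=cv2.INTER_CUBIC))
a=cv2.imread('pics/side0.png')[120:400,230:470]; cv2.imwrite('pics/side0c.png',cv2.resize(a,None,fx=2.1,fy=2.1,interpolation=cv2.INTER_CUBIC))
```

```text
(no output)
```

View pics/top0c.png

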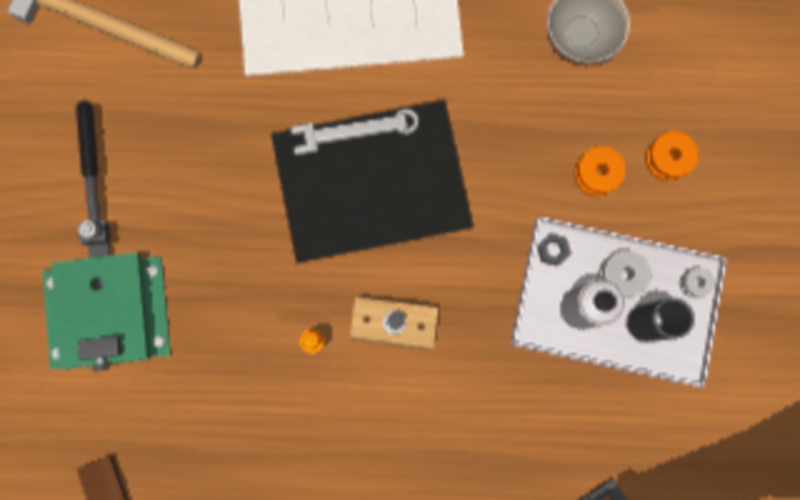

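View pics/side0c.png

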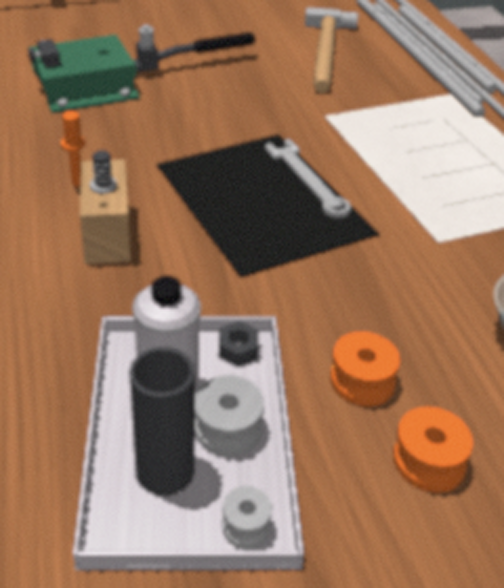

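View pics/top0.png

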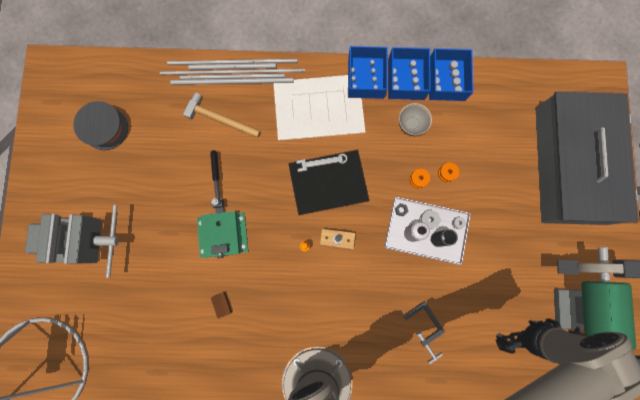

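```bash
cat >> h.py <<'E'
CV=np.diag([1.,-1,-1])
def cam(c,pose=None):
    k=vision.calibration(c); K=np.array(k['mtx'])
    if c=='wrist':
        from scipy.spatial.transform import Rotation as R
        p,o=pose
        T=np.eye(4);T[:3,:3]=R.from_euler('xyz',o,degrees=True).as_matrix();T[:3,3]=p
        E=np.linalg.inv(T@np.array(k['T_tool_cam']))
    else: E=np.array(k['extrinsics'])
    return K,E
def p2w(uv,z,c,pose=None):
    K,E=cam(c,pose); d=CV@np.linalg.inv(K)@np.array([uv[0],uv[1],1.])
    d=E[:3,:3].T@d; o=-E[:3,:3].T@E[:3,3]
    return o+d*(z-o[2])/d[2]
def w2p(p,c,pose=None):
    K,E=cam(c,pose); q=K@CV@(E[:3,:3]@np.array(p,float)+E[:3,3]); return q[:2]/q[2]
def snap(n,s=1):
    pose=(robot.current_tool_pos(),robot.current_eef_rot()); im=vision.grab_frame('wrist'); save(n,im,s); return im,pose
E
python3 - <<'E'
from h import *
f=lambda u,v,z:np.round(p2w((u/2.5+180,v/2.5+110),z,'top'),3)
for n,u,v,z in [('trayBL',540,218,.02),('trayBR',726,258,.02),('FR',704,384,.02),('FL',514,346,.02),('mat',272,132,.004),('mat',444,100,.004),('mat',472,226,.004),('mat',297,261,.004),('hole',96,283,.045),('roller',88,230,.076),('pin',395,320,.108),('bl',356,297,.066),('br',440,304,.066),('fr',436,348,.066),('fl',350,340,.066),('pipe',675,317,.123),('tin',605,300,.133),('die',626,272,.039),('sdie',698,282,.031),('nut',554,250,.021),('od1',601,169,.036),('opin',313,340,.1)]: print(n,f(u,v,z))
E
```

```text
trayBL [ 0.588 -0.243  0.02 ]
trayBR [ 0.542 -0.485  0.02 ]
FR [ 0.379 -0.453  0.02 ]
FL [ 0.421 -0.21   0.02 ]
mat [0.697 0.113 0.004]
mat [ 0.748 -0.117  0.004]
mat [ 0.577 -0.156  0.004]
mat [0.524 0.073 0.004]
hole [0.485 0.326 0.045]
roller [0.548 0.332 0.076]
pin [ 0.445 -0.052  0.108]
bl [ 0.475 -0.005  0.066]
br [ 0.469 -0.11   0.066]
fr [ 0.414 -0.105  0.066]
fl [0.421 0.001 0.066]
pipe [ 0.457 -0.384  0.123]
tin [ 0.474 -0.298  0.133]
die [ 0.518 -0.35   0.039]
sdie [ 0.509 -0.444  0.031]
nut [ 0.546 -0.261  0.021]
od1 [ 0.652 -0.319  0.036]
opin [0.419 0.046 0.1  ]
```

Run:
```python
from h import *
robot.move_to([0.48,-0.33,0.32],[180,0,79])
im,pose=snap('w1'); print(pose,robot.current_time_s())
for l in ['tray','die','pipe','tin','small_die','nut']:
        print(l,[(np.round(r['rect'],1).tolist(),round(r['p'],2)) for r in recognise(l,'wrist')][:4])
```

```text
(array([ 0.47806813, -0.33235706,  0.31942905]), array([-1.79884455e+02,  9.45238898e-02,  7.87332417e+01])) 2.9417
tray [([331.6, 157.6, 152.3, 206.5], 0.71)]
die [([494.8, 194.1, 64.0, 53.2], 0.71), ([472.1, 118.2, 66.7, 52.5], 0.59), ([358.2, 166.0, 50.0, 54.0], 0.55), ([365.3, 239.0, 32.8, 35.0], 0.5)]
pipe [([310.2, 215.1, 55.3, 75.0], 0.68)]
tin [([312.1, 136.2, 60.9, 59.4], 0.62)]
small_die [([363.9, 240.4, 32.9, 34.2], 0.81)]
nut [([370.9, 84.5, 37.6, 40.5], 0.97)]
```

View pics/w1.png

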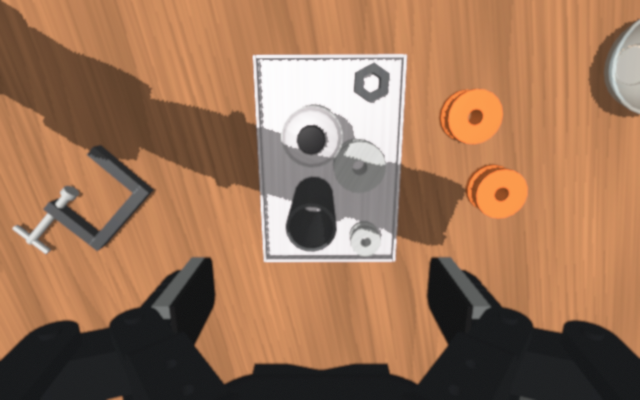

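Run:
```python
from h import *
a=cv2.imread('pics/w1.png')[45:270,240:420]
cv2.imwrite('pics/w1c.png',cv2.resize(a,None,fx=2.6,fy=2.6,interpolation=cv2.INTER_CUBIC))
pose=(np.array([ 0.47806813, -0.33235706,  0.31942905]), np.array([-1.79884455e+02,  9.45238898e-02,  7.87332417e+01]))
f=lambda u,v,z:np.round(p2w((u,v),z,'wrist',pose),4)
for n,u,v,z in [('pipe',311,227,.123),('tincap',311,139,.133),('die',359.5,166,.039),('sdie',366,241,.031),('nut',371.5,83,.021),('tFL',255,57,.02),('tBL',406,57,.02),('tBR',394,261,.02),('tFR',265,261,.02)]: print(n,f(u,v,z))
```

```text
pipe [ 0.4586 -0.38    0.123 ]
tincap [ 0.4759 -0.2976  0.133 ]
die [ 0.5193 -0.3484  0.039 ]
sdie [ 0.5121 -0.4444  0.031 ]
nut [ 0.5494 -0.2618  0.021 ]
tFL [ 0.4279 -0.2097  0.02  ]
tBL [ 0.5911 -0.2422  0.02  ]
tBR [ 0.5437 -0.4837  0.02  ]
tFR [ 0.3803 -0.4513  0.02  ]
```

View pics/w1c.png

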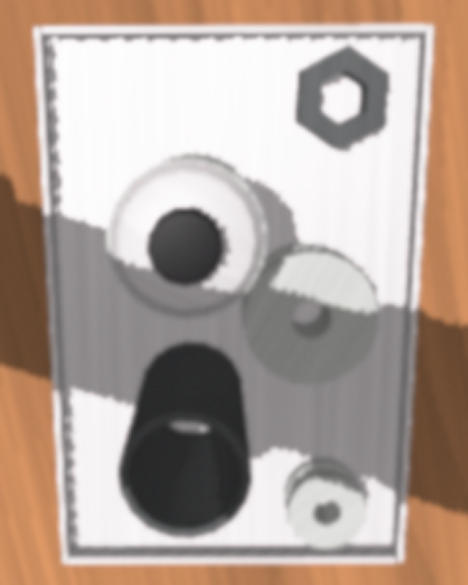

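```bash
cat >> h.py <<'E'
def st(): print(round(robot.current_time_s(),2),np.round(robot.current_tool_pos(),4),np.round(robot.current_eef_rot(),2),'gap',round(robot.current_finger_gap(),3),'F',np.round(robot.current_contact_force(),1))
E
python3 - <<'E'
from h import *
O=[180,0,79]
def pick(x,y,z,up):
    fingers.gripper_to(1.0)
    robot.move_to([x,y,z+.06],O)
    robot.pause(.2)
    print('hit',robot.line_to([x,y,z],O,velocity=.08,f_stop=8)); st()
    fingers.gripper_to(0.0,force=50); robot.pause(.2); st()
    robot.line_to([x,y,z+up],O,velocity=.15); st()
pick(.4586,-.380,.105,.17)
save('s1',vision.grab_frame('side'))
E
```

```text
hit False
5.26 [ 0.4591 -0.3802  0.1055] [1.7994e+02 3.0000e-02 7.9000e+01] gap 1.0 F [-0.2 -0.2 -0.1]
5.89 [ 0.4588 -0.3803  0.1059] [1.7995e+02 4.0000e-02 7.9000e+01] gap 0.575 F [-1.8  1.   5.6]
7.17 [ 0.458  -0.3796  0.2735] [-1.7985e+02 -8.0000e-02  7.9000e+01] gap 0.58 F [ 0.2 -0.3 -3.9]
```

View pics/s1.png

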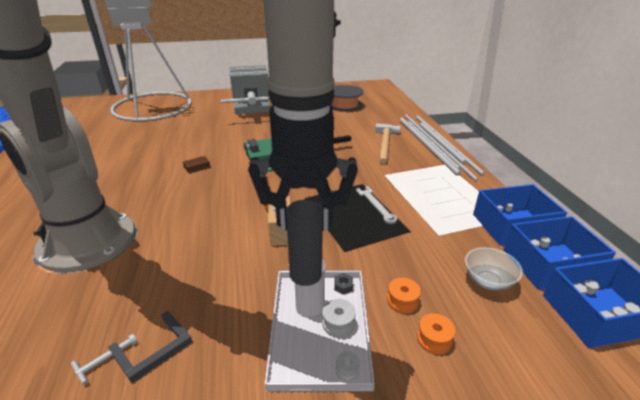

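```bash
cat >> h.py <<'E'
O79=[180,0,79]
def pick(x,y,z,up,O=O79,force=50,app=.06):
    fingers.gripper_to(1.0)
    robot.move_to([x,y,z+app],O)
    robot.pause(.2)
    print('hit',robot.line_to([x,y,z],O,velocity=.08,f_stop=8)); st()
    fingers.gripper_to(0.0,force=force); robot.pause(.2); st()
    robot.line_to([x,y,z+up],O,velocity=.15); st()
def place(x,y,z,hi,O=O79,op=1.0,up=.15):
    robot.move_to([x,y,hi],O)
    robot.line_to([x,y,z+.02],O,velocity=.15); robot.pause(.3); st()
    print('touch',robot.line_to([x,y,z-.004],O,velocity=.03,f_stop=6)); st()
    fingers.gripper_to(op); robot.pause(.2); st()
    robot.line_to([x,y,z+up],O,velocity=.15)
E
python3 - <<'E'
from h import *
place(.6159,-.0881,.1065,.275)
pick(.4759,-.2976,.090,.18)
place(.589,.0287,.091,.27)
save('s2',vision.grab_frame('side')); st()
E
```

```text
9.93 [ 0.6162 -0.0881  0.1271] [179.94   0.    79.  ] gap 0.576 F [-0.2 -0.4 -3.3]
touch True
10.56 [ 0.6156 -0.0881  0.107 ] [-1.7994e+02  1.0000e-02  7.9000e+01] gap 0.579 F [-1.3 -0.4  4.6]
11.21 [ 0.6136 -0.0881  0.1047] [-1.7966e+02  3.0000e-02  7.9000e+01] gap 0.998 F [-0.2 -0.   0.1]
hit False
14.74 [ 0.4764 -0.2978  0.0905] [1.7994e+02 2.0000e-02 7.9000e+01] gap 0.999 F [-0.6  0.4  0.6]
15.33 [ 0.4762 -0.2979  0.0909] [1.7995e+02 4.0000e-02 7.8990e+01] gap 0.639 F [-2.2  0.1  6.1]
16.68 [ 0.4751 -0.2973  0.2686] [-1.7984e+02 -6.0000e-02  7.9000e+01] gap 0.639 F [ 0.9  0.3 -4.4]
19.49 [0.5893 0.0288 0.1116] [ 1.7994e+02 -1.0000e-02  7.9000e+01] gap 0.642 F [-0.2 -0.3 -5.7]
touch True
20.12 [0.5887 0.0286 0.092 ] [-1.7995e+02  3.0000e-02  7.9000e+01] gap 0.639 F [ 0.6 -0.6  4.8]
20.73 [0.5864 0.0281 0.0895] [-1.7964e+02  1.0000e-01  7.8990e+01] gap 0.998 F [ 0.5 -0.5 -0.1]
21.94 [0.5882 0.0285 0.2396] [-1.7985e+02  4.0000e-02  7.9000e+01] gap 0.999 F [ 0.3 -0.2  0.8]
```

View pics/s2.png

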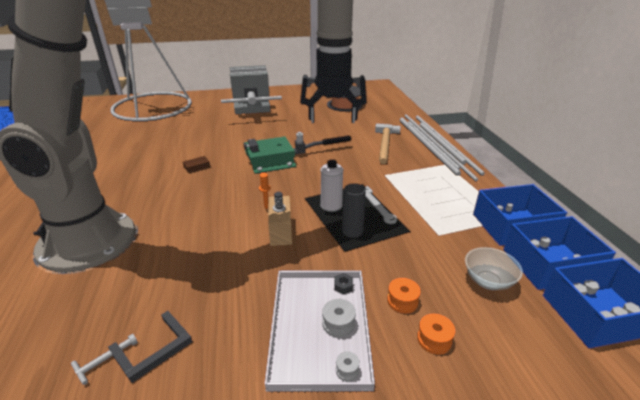

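Run:
```python
from h import *
robot.move_to([.5193,-.3484,.20],[180,0,169]); robot.pause(.4)
im,pose=snap('w2'); print(pose); st()
for l in ['die','small_die','nut']:
        print(l,[(np.round(r['rect'],1).tolist(),round(r['p'],2)) for r in recognise(l,'wrist')][:4])
```

```text
(array([ 0.51945951, -0.34817977,  0.20006505]), array([-1.79994639e+02,  5.85175967e-03,  1.69022247e+02]))
24.23 [ 0.5194 -0.3483  0.2001] [-1.7999e+02  1.0000e-02  1.6901e+02] gap 0.998 F [ 0.5 -0.5 -0.1]
die [([378.3, 307.6, 66.4, 73.3], 0.96), ([285.4, 339.1, 59.1, 59.9], 0.84), ([318.4, 180.4, 69.2, 73.5], 0.81)]
small_die [([208.7, 192.9, 46.2, 46.9], 0.6), ([586.3, 246.9, 107.4, 178.0], 0.41)]
nut [([423.7, 194.2, 53.4, 48.4], 0.65)]
```

View pics/w2.png

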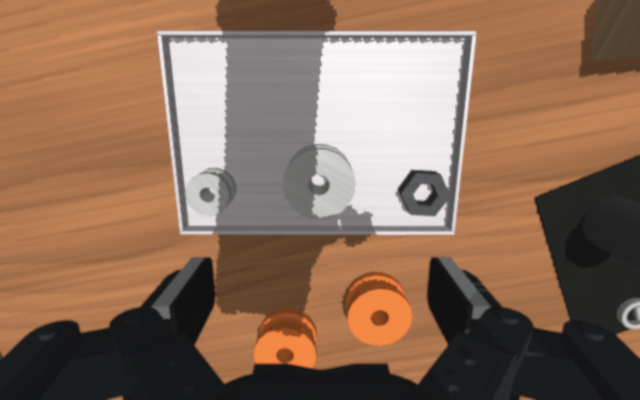

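Run:
```python
from h import *
a=cv2.imread('pics/w2.png')[130:240,170:460]
cv2.imwrite('pics/w2c.png',cv2.resize(a,None,fx=2.6,fy=2.6,interpolation=cv2.INTER_CUBIC))
pose=(np.array([ 0.51945951, -0.34817977,  0.20006505]), np.array([-1.79994639e+02,  5.85175967e-03,  1.69022247e+02]))
print(p2w((320,182.5),.039,'wrist',pose), w2p([.5194,-.3482,.039],'wrist',pose),p2w((208,195),.031,'wrist',pose),p2w((423,193),.021,'wrist',pose))
```

```text
[ 0.51698199 -0.34878207  0.039     ] [321.26278602 185.1951145 ] [ 0.51145645 -0.44442048  0.031     ] [ 0.54755942 -0.26298108  0.021     ]
```

View pics/w2c.png

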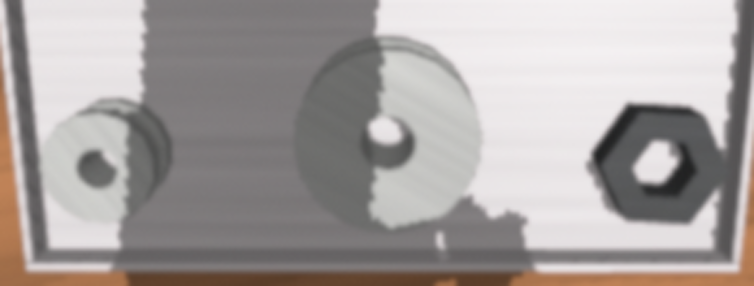

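Run:
```python
from h import *
pick(.5173,-.3491,.024,.22,O=[180,0,169],force=80,app=.1)
save('s3',vision.grab_frame('side'))
robot.move_to([.485,.326,.245],[180,0,185.4]); robot.pause(.5)
im,pose=snap('w3'); print(pose); st()
```

```text
hit False
26.59 [ 0.5178 -0.3493  0.0247] [-1.7997e+02  8.0000e-02  1.6900e+02] gap 1.0 F [ 0.2 -0.1  0.3]
27.17 [ 0.5179 -0.3496  0.0253] [-1.7994e+02  9.0000e-02  1.6898e+02] gap 0.685 F [-1.4  0.5  5.7]
28.78 [ 0.5167 -0.3489  0.2427] [ 1.7996e+02 -1.3000e-01  1.6901e+02] gap 0.683 F [-0.6 -0.4 -5.7]
(array([0.4850075 , 0.32599114, 0.24501004]), array([ 1.79999964e+02,  1.70720417e-03, -1.74600536e+02]))
31.78 [0.485 0.326 0.245] [ 180.      0.   -174.59] gap 0.681 F [ 0.4 -0.1 -6.7]
```

View pics/w3.png

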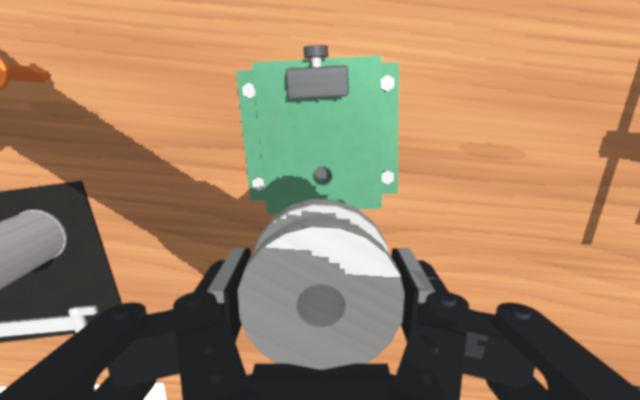

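View pics/s3.png

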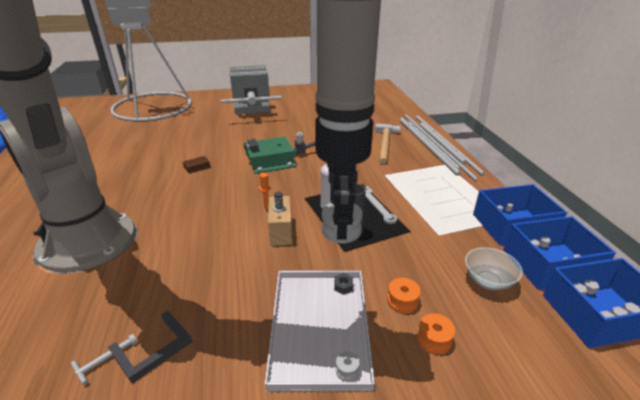

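Run:
```python
from h import *
a=cv2.imread('pics/w3.png')[150:360,220:430]
cv2.imwrite('pics/w3c.png',cv2.resize(a,None,fx=2.8,fy=2.8,interpolation=cv2.INTER_CUBIC))
pose=(np.array([0.4850075 , 0.32599114, 0.24501004]), np.array([ 1.79999964e+02,  1.70720417e-03, -1.74600536e+02]))
print(p2w((322.5,175.3),.045,'wrist',pose),p2w((321,305),.2587,'wrist',pose))
print([np.round(p2w(q,z,'wrist',pose),4) for q,z in [((316,84),.067),((388,177),.0),((387.5,83),.0)]])
```

```text
[0.48484112 0.32723446 0.045     ] [0.48530878 0.32581626 0.2587    ]
[array([0.4062, 0.3143, 0.067 ]), array([0.4898, 0.3971, 0.    ]), array([0.3966, 0.3829, 0.    ])]
```

View pics/w3c.png

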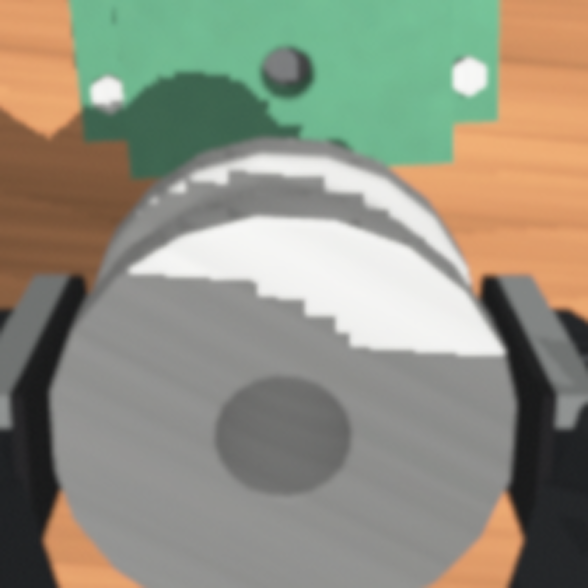

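Run:
```python
from h import *
O=[180,0,185.4]
x,y=.4846,.3273
robot.line_to([x,y,.09],O,velocity=.12); robot.pause(.4); st()
print('touch',robot.line_to([x,y,.062],O,velocity=.02,f_stop=6)); st()
fingers.gripper_to(1.0); robot.pause(.3); st()
robot.line_to([x,y,.245],O,velocity=.2); robot.pause(.5)
im,pose=snap('w4'); print(pose); st()
save('w4c',im[80:260,220:430],3.3)
```

```text
33.62 [0.4847 0.3273 0.0901] [ 1.800e+02  1.000e-02 -1.746e+02] gap 0.688 F [-0.1  0.5 -5.4]
touch True
34.67 [0.4846 0.3272 0.0673] [-1.7998e+02 -2.0000e-02 -1.7460e+02] gap 0.682 F [-0.6  0.2  4.9]
35.36 [0.4831 0.3251 0.0646] [-179.79   -0.29 -174.61] gap 1.0 F [-0.3  0.1 -0.1]
(array([0.48457559, 0.32729089, 0.24483706]), array([-1.79998157e+02, -1.43530969e-02, -1.74596812e+02]))
36.96 [0.4846 0.3273 0.2449] [-1.800e+02 -1.000e-02 -1.746e+02] gap 1.003 F [-0.3  0.4 -0.4]
```

View pics/w4c.png

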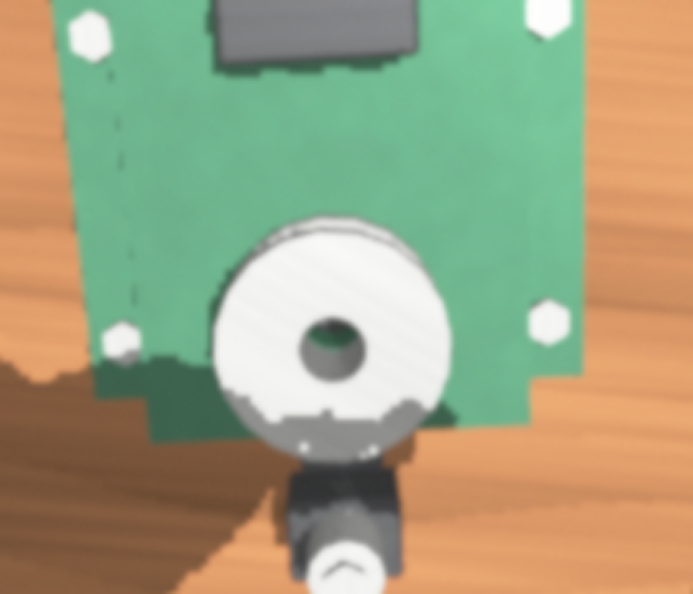

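Run:
```python
from h import *
pose=(np.array([0.48457559, 0.32729089, 0.24483706]), np.array([-1.79998157e+02, -1.43530969e-02, -1.74596812e+02]))
for q in [(320.6,186),(320.6,183.3)]: print(p2w(q,.081,'wrist',pose))
im=cv2.imread('pics/w4.png')
for z,r,c in [(.081,.0085,(0,0,255)),(.045,.0085,(255,0,0)),(.081,.03,(0,0,255))]:
    pts=np.array([w2p([.4848+r*np.cos(t),.3272+r*np.sin(t),z],'wrist',pose) for t in np.linspace(0,6.28,60)])
    print(pts.mean(0))
    S=3.3; 
    if z==.081 and r<.01: b=cv2.resize(im[80:260,220:430],None,fx=S,fy=S,interpolation=cv2.INTER_CUBIC)
    cv2.polylines(b,[((pts-[220,80]+.5)*S).astype(np.int32)],True,c,1)
cv2.imwrite('pics/w4o.png',b)
```

```text
[0.48574115 0.32692131 0.081     ]
[0.48345955 0.32670548 0.081     ]
[321.0275775  185.04961793]
[321.0126721  175.79178702]
[320.98936751 184.99898496]
```

View pics/w4o.png

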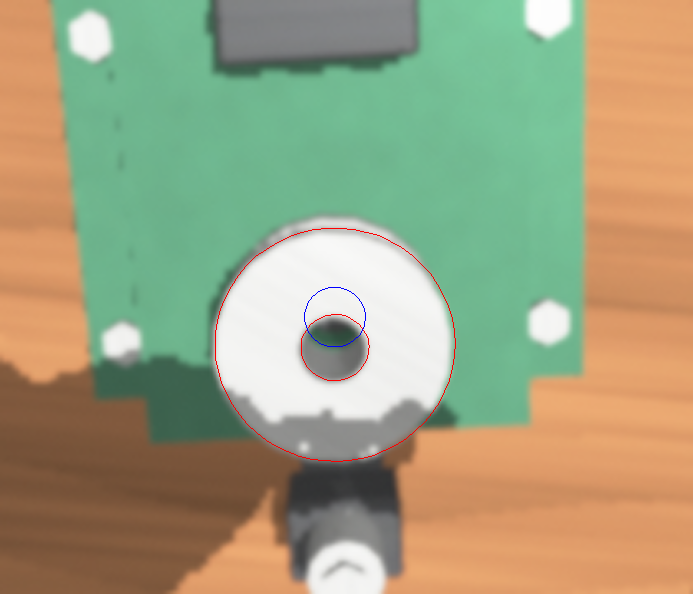

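Run:
```python
from h import *
O=[180,0,185.4]
robot.move_to([.445,-.052,.27],O); robot.pause(.5)
im,pose=snap('w5'); print(pose); st()
print(recognise('pin','wrist'))
save('w5c',im[100:260,220:430],3.3)
```

```text
(array([ 0.44503923, -0.05179728,  0.26996795]), array([ 1.79990313e+02, -1.05375304e-03, -1.74576818e+02]))
38.93 [ 0.445  -0.0519  0.27  ] [ 179.99   -0.   -174.59] gap 1.0 F [-0.2 -0.5  0.3]
[{'rect': [437.1, 161.6, 43.5, 31.1], 'p': 0.86}, {'rect': [320.4, 177.6, 33.9, 31.1], 'p': 0.72}, {'rect': [267.5, 327.9, 63.4, 99.9], 'p': 0.18}]
```

View pics/w5c.png

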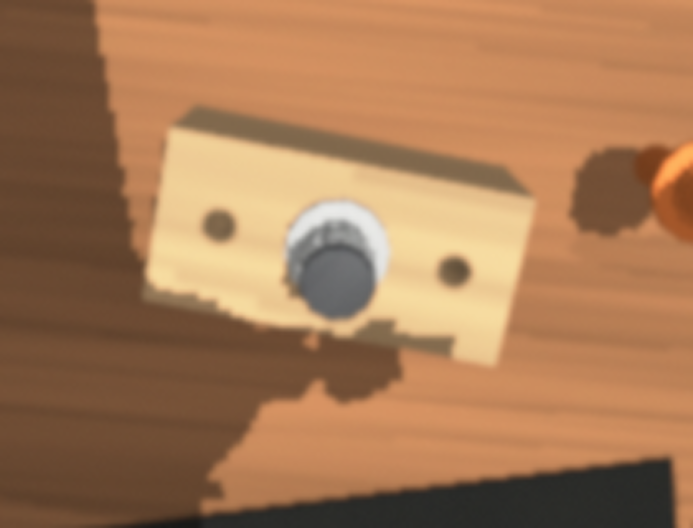

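View pics/w5.png

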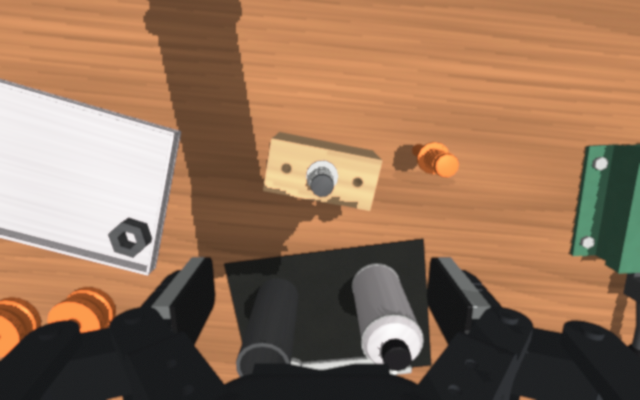

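Run:
```python
from h import *
pose=(np.array([ 0.44503923, -0.05179728,  0.26996795]), np.array([ 1.79990313e+02, -1.05375304e-03, -1.74576818e+02]))
p=p2w((322.3,185),.108,'wrist',pose); print(p)
O=[180,0,185.4]
fingers.gripper_to(0.75)
pz=.0915
robot.line_to([p[0],p[1],pz+.03],O,velocity=.15);robot.pause(.3)
print('hit',robot.line_to([p[0],p[1],pz],O,velocity=.05,f_stop=6)); robot.pause(.2);st()
fingers.gripper_to(0.0,force=60); robot.pause(.3); st()
robot.line_to([p[0],p[1],.27],O,velocity=.15); robot.pause(.4);st()
im,pose=snap('w6'); print(pose)
save('w6c',im[230:400,220:430],3.3)
save('s6',vision.grab_frame('side'))
```

```text
[ 0.44480661 -0.05086369  0.108     ]
hit False
41.73 [ 0.4451 -0.0509  0.0918] [-1.7999e+02  4.0000e-02 -1.7460e+02] gap 0.754 F [ 0.8 -0.5  0.5]
42.5 [ 0.4449 -0.0509  0.0917] [-1.7999e+02  1.0000e-02 -1.7460e+02] gap 0.217 F [-0.5 -0.9  3.8]
44.24 [ 0.4447 -0.0508  0.2698] [ 1.7999e+02 -2.0000e-02 -1.7459e+02] gap 0.214 F [ 0.  -1.2 -1.6]
(array([ 0.44471944, -0.05084805,  0.26982501]), array([ 1.79987647e+02, -1.85456913e-02, -1.74593389e+02]))
```

View pics/w6c.png

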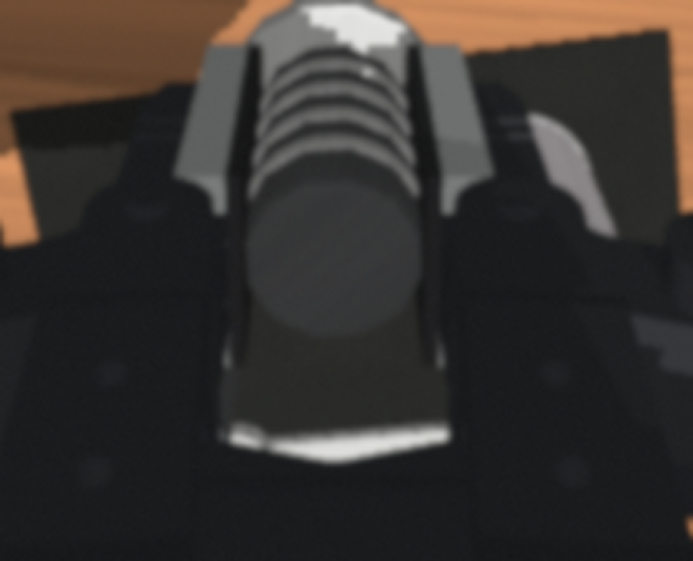

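View pics/s6.png

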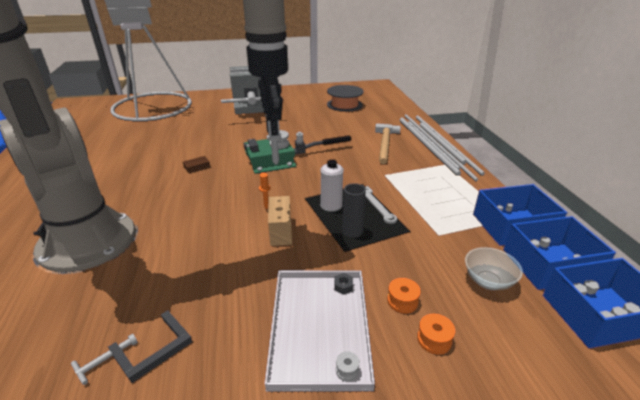

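Run:
```python
from h import *
pose=(np.array([ 0.44471944, -0.05084805,  0.26982501]), np.array([ 1.79987647e+02, -1.85456913e-02, -1.74593389e+02]))
print(p2w((320.9,308.2),.286,'wrist',pose)-pose[0])
O=[180,0,185.4]
x,y=.4849,.3270
robot.move_to([x,y,.27],O); robot.pause(.2)
robot.line_to([x,y,.18],O,velocity=.12); robot.pause(.5); st()
im,pose=snap('w7');print(pose); save('s7',vision.grab_frame('side')[110:200,220:370],5)
```

```text
[-1.41543937e-05 -2.43258870e-04  1.61749900e-02]
47.36 [0.4849 0.327  0.1801] [ 1.800e+02  1.000e-02 -1.746e+02] gap 0.219 F [ 0.3 -0.  -2.7]
(array([0.48494614, 0.32702094, 0.1801163 ]), array([ 1.79997430e+02,  1.27258818e-02, -1.74599650e+02]))
```

View pics/w7.png

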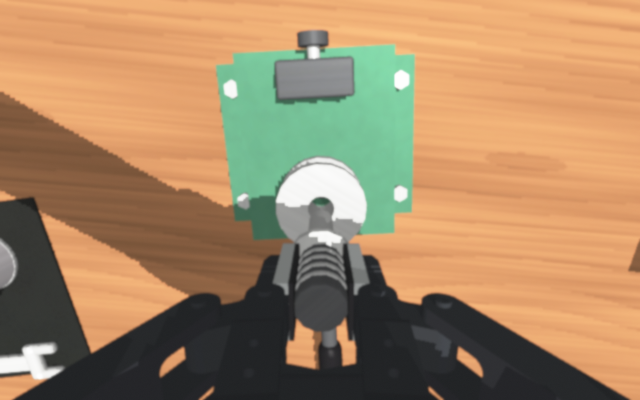

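View pics/s7.png

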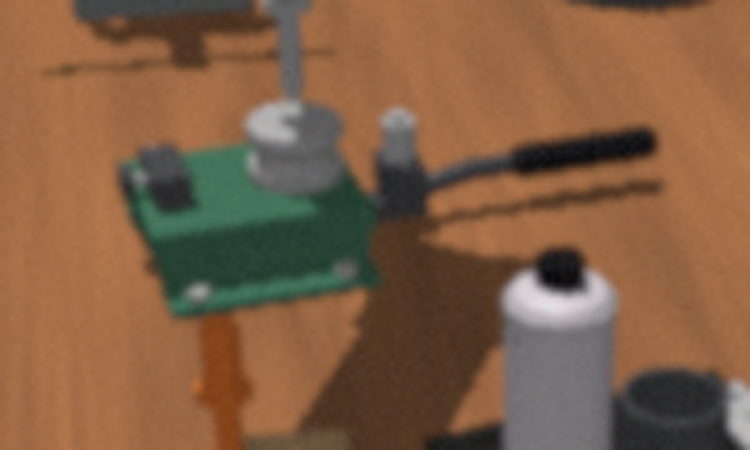

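Run:
```python
from h import *
O=[180,0,185.4]
x,y=.4849,.3270
print('touch',robot.line_to([x,y,.1055],O,velocity=.03,f_stop=8)); st()
```

```text
touch True
49.87 [0.4849 0.327  0.1068] [-1.7997e+02  2.0000e-02 -1.7461e+02] gap 0.212 F [-0.1  0.   4. ]
```

Run:
```python
from h import *
O=[180,0,185.4]
x,y=.4849,.3270
fingers.gripper_to(0.7); robot.pause(.3); st()
robot.line_to([x,y,.25],O,velocity=.15); robot.pause(.4)
im,pose=snap('w8');print(pose); save('w8c',im[80:260,220:430],3.3); save('s8',vision.grab_frame('side')[110:200,220:370],5)
p=np.array([w2p([x,y,.123],'wrist',pose),w2p([x,y,.086],'wrist',pose)]); print((p-[220,80])*3.3)
```

```text
50.64 [0.4842 0.3259 0.1053] [-1.7985e+02 -1.3000e-01 -1.7461e+02] gap 0.7 F [ 0.  -0.  -0.2]
(array([0.48480681, 0.32693005, 0.24971268]), array([-1.79990125e+02, -2.87635709e-02, -1.74596758e+02]))
[[334.37898803 385.8528036 ]
 [334.22480398 346.0930409 ]]
```

View pics/w8c.png

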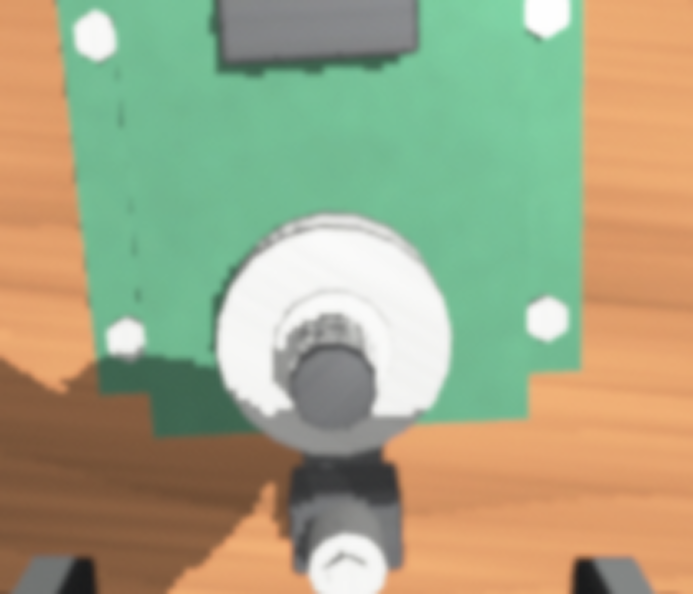

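View pics/s8.png

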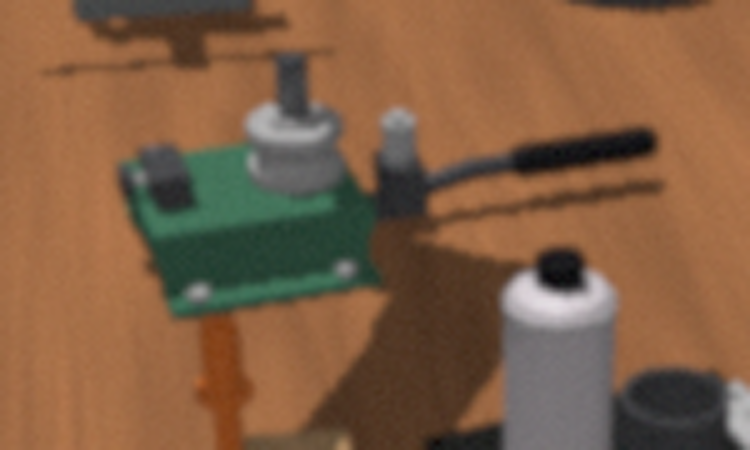

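Run:
```python
from h import *
pick(.5887,.0286,.0915,.17,app=.14)
place(.4761,-.2978,.0905,.27)
pick(.6156,-.0881,.1065,.17,app=.14)
place(.4588,-.3802,.1055,.275)
robot.move_to([0.48,-0.33,0.32],O79); robot.pause(.4)
im,pose=snap('w9'); print(pose); save('w9c',im[45:270,240:420],2.6); save('s9',vision.grab_frame('side')); st()
f=lambda u,v,z:w2p(z,'wrist',pose)
for p in [[.4588,-.380,.123],[.4761,-.2977,.133]]: print((w2p(p,'wrist',pose)-[240,45])*2.6)
```

```text
hit False
55.95 [0.5891 0.0286 0.092 ] [ 1.7994e+02 -1.0000e-02  7.8990e+01] gap 1.002 F [-0.6 -0.2  0.5]
56.54 [0.5887 0.0288 0.092 ] [ 1.7998e+02 -1.0000e-02  7.9010e+01] gap 0.636 F [-2.2 -1.1  4.6]
57.83 [0.5879 0.0283 0.26  ] [-1.7984e+02  5.0000e-02  7.9000e+01] gap 0.642 F [-0.8 -0.  -5.4]
60.64 [ 0.4764 -0.298   0.111 ] [1.7995e+02 2.0000e-02 7.8990e+01] gap 0.637 F [ 1.3  0.8 -5.1]
touch True
61.27 [ 0.4758 -0.2977  0.091 ] [-1.7994e+02 -1.0000e-02  7.9000e+01] gap 0.635 F [-0.8 -0.   5.7]
61.89 [ 0.4736 -0.297   0.0888] [-1.7965e+02 -1.1000e-01  7.8990e+01] gap 0.999 F [0.4 0.4 0.1]
hit False
66.36 [ 0.616  -0.0881  0.107 ] [179.94  -0.    79.  ] gap 0.998 F [-0.7  0.8  0.2]
66.99 [ 0.6156 -0.088   0.107 ] [1.7999e+02 1.0000e-02 7.9000e+01] gap 0.58 F [-1.9  0.8  5.1]
68.28 [ 0.6149 -0.0882  0.275 ] [-1.7984e+02  2.0000e-02  7.9010e+01] gap 0.579 F [-0.8 -0.3 -4. ]
70.98 [ 0.459  -0.3804  0.1261] [1.7995e+02 4.0000e-02 7.8990e+01] gap 0.58 F [-0.8  0.3 -4.1]
touch True
71.62 [ 0.4585 -0.38    0.1061] [-1.7994e+02 -2.0000e-02  7.8990e+01] gap 0.579 F [-0.5  0.   5.1]
72.27 [ 0.4568 -0.3793  0.104 ] [-1.7971e+02 -1.3000e-01  7.8990e+01] gap 0.995 F [ 0.1  0.3 -0.7]
(array([ 0.47938898, -0.33062028,  0.31915776]), array([-1.79918218e+02, -2.91116579e-02,  7.89243344e+01]))
74.36 [ 0.4797 -0.3303  0.3196] [-1.7996e+02 -2.0000e-02  7.8970e+01] gap 0.997 F [0.2 0.2 0.8]
[181.88425388 479.57861342]
[182.46326442 251.83204676]
```

View pics/w9c.png

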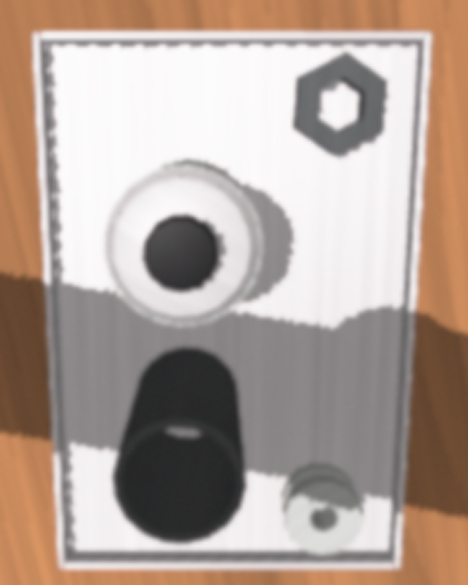

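View pics/s9.png

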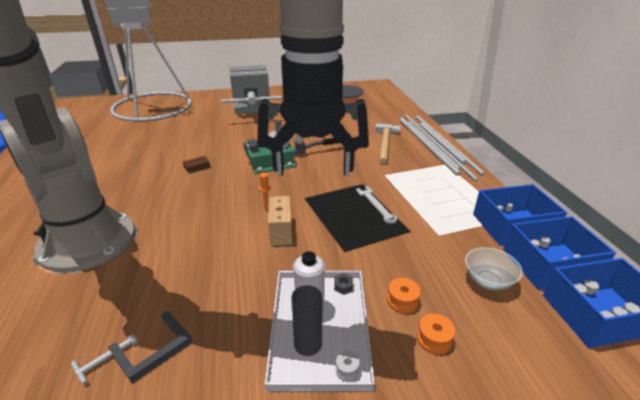

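Pipe (crop 181,480) and tin cap (crop 181,252) are within about 1 mm of their original places. The nut and small die have not moved, and the robot is clear.

Run:
```python
from h import *
robot.pause(.3); workorder.close_job(); st()
```

```text
the job is handed in; nothing more can be done
the job is handed in; nothing more can be done
```

I finished the job and handed it in at about 75 s of the 144 s allowed; no verdict was reported.

- **Pipe and tin out:** I stood both upright on the mat and released them before touching the die.
- **Die:** I set the grey large die on the bed. The wrist view put it within about 1 mm of the hole position I had measured beforehand.
- **Pin:** I pushed the grey pin through the die and the bed. It stopped with its collar on the die at the expected height: tool at 0.1068 m against 0.1067 m predicted. The wrist view showed it upright and centred after release.
- **Pipe and tin back:** both stand upright in the tray, within about 1–2 mm of where they stood in the camera view. The small die and nut have not visibly moved.

**Disagreements:** two wrist-camera views of the die differed by about 2 mm, within the stated calibration. I therefore used the same kind of view for picking and placing, so the error largely cancelled. The arm also drifted 2–3 mm each time the fingers opened at a placing, but the later pictures showed nothing had been dragged. I did not take another close view of the bender after returning the pipe and tin; the last close look was right after seating the pin. No check failed.

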